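# Run the clamp knob onto the tilted specimen stage

## Robot

A 6-joint arm with a two-finger parallel gripper is mounted at the origin on the work surface. World frame = base frame: x ahead of the robot, y to its left, z up, the work surface at z = 0. Lengths are in mm, angles in rad, forces in N, time in s.
With the tool pointing down it reaches from about 350 to 775 mm from the base axis. Payload 7.3 kg.
Tool frame: the origin (TCP) lies at the centre of the arm's flange, where the gripper is bolted on; the fingertips stand 178 mm ahead of it and the grasp point (between the pads) lies 159 mm ahead of it; z points along the fingers, y is the direction in which the jaws open and shut (so a half turn about z gives the same grasp; the last joint's range is limited). The gripper opens to 92 mm and grips with 3 to 60 N. Pads are 19 mm wide; open, the fingers measure 130 mm over their backs; the gripper's body (75 mm by 190 mm) begins 47 mm behind the grasp point.
Start: joints at [-1.257, 0.342, 1.524, -0, 1.275, -0.146], TCP at [232.998, -470.468, 404.741] pointing down, gripper open.
Joint ranges: [-2.53, 2.53], [-0.77, 2.02], [0.04, 2.7], [-1, 4.14], [0.28, 2.66], [-3.11, 3.11]. Speed limits (rad/s): [2.57, 2.57, 3.14, 3.14, 3.14, 3.14].

## Interface

Orientations are given as [roll, pitch, yaw] about the fixed x, y, z axes, in that order (R = Rz(yaw) Ry(pitch) Rx(roll)).
In Python, from plant import get_obs, capture, close_job gives the robot as it stands. The module is installed in compiled form; this text tells all that it offers.
- The arm moves only by the shell command python3 -m pendant 'ROWS'. ROWS is JSON, a list of rows, each a list of 3 entries, a list of its own where there are three numbers: the shift along the tool's x, y, z in m, then the turn, a rotation vector about the tool's x, y, z in rad, then the finger opening in m, from 0 to 0.0918. In form: [[[tx, ty, tz], [wx, wy, wz], fingers], ...]. A call has 1 to 10 rows; each row is the pose to reach, as a shift and turn from the pose commanded when the call began, along the tool's axes at that moment; what a row does not reach only later rows make up. A row lasts 1/12 s, in which the tool goes at most 41.7 mm and 7.16 degrees, less where a joint would pass 70% of its speed; a pose out of reach is approached as far as the arm can. A call with a gripper value outside its range is refused whole. The fingers move at their own pace and stop on an object; the grip force is fixed at half the most. Time passes only in rows, so rows that repeat a pose let the fingers close. It gives the time, the measured TCP pose, the force and the opening at its end, in the units of the state.
- get_obs(): the state, without advancing time (a new reading comes with each control period).
- capture(name): name is "scene" or "top" or "wrist"; returns a dict with "color" (400x640x3 uint8, red, green, blue), "mtx" (3x3 intrinsics, pixels), "rvec" (rotation vector, rad) and "tvec" (3), from world to camera coordinates, as OpenCV has them. Camera axes: x right, y down, z forward; pixel columns grow to the right and rows downward; lengths in mm; the calibration is good to about 2 mm. A picture is of the moment at which its call begins. There is no depth.
- close_job(): hands the job in, once; it reports no verdict.
The state is a dict: "time": time; "joint_positions": joint angles; "dq": joint speeds; "tau": joint torques, N m; "tool_pos": TCP position; "tcp_rot": TCP orientation; "contact_force": force on the tool from outside, world axes, zero at the start; "moment": the same for the moment, N m; "grip_width": finger opening in mm.
Only numpy, scipy, OpenCV 4.12 (cv2) and the standard library are available. Lean on these libraries where they do the work, as an engineer would, in place of code of your own. Each camera call takes 0.05 s, during which the arm holds its last target. There are 200 camera calls.

## Task

The clamp knob of the tilted specimen stage is lying loose on the table. Set it squarely on the stage's stud, turn it backward (counter-clockwise looking down on the knob) until it drops into the thread start, then turn it forward (clockwise) until its rim sits fully home on the washer, and let go. Leave the other things on the table where they are.

Things in the scene. Friction and masses are not known exactly. Their poses are not given: they have to be found in the camera images.
- knob_grip (a point): Clamp knob: a black cap nut standing open end down on the table, 78 mm tall, 0.14 kg: a 12-sided hub 39 mm wide, 50 mm tall, and on its closed top the only flat grip bar here, 46 mm long (x), 12 mm thick (y), 28 mm tall (z). This point is the bar's middle, 14 mm above the hub's top and 64 mm above the open rim. z is the knob's axis, up. It stands left or right of the stage.
- knob_rim (a point): Same knob, same axes: the centre of its open lower rim. The bore is 30 mm wide, 46 mm deep, with a mouth flared to 34 mm. Three 4.4 mm pins stick into the bore 26 mm above the rim; they are its thread.
- seat (a point): Centre of the top face of the steel washer (42 mm wide) at the stud's foot on the tilted stage, where the knob's rim must finally sit. z points up along the stud, which leans 30 degrees from vertical towards the stage's low, robot side; x points up the slope of the plate, y along the clamp strap. Nothing stands above the stud.
- stud_end (a point): End of the fixed steel stud, on its axis 42 mm above the seat (teeth beside it reach 44 mm); 28 mm across. Quick thread with three starts 120 degrees apart, cut at an angle that differs every time. Set on, the knob mostly stands on the thread's top, rim 14.5 mm above the seat (up to 21 at some angles), and jams if turned clockwise.
- thread_start (a point): On the stud's axis 4.5 mm above the seat: where the rim is after the drop. Free to sink, the knob drops here by its weight when turned counter-clockwise, within 2 rad, and meets a wall (at a lucky angle at once). Then 1.0 to 1.7 rad clockwise brings the rim to the seat, just before a stop. Held tightly it cannot sink: turn it with the fingers 2 mm clear of the bar. If it hangs half-way, rock it.
- holder: White cast base of the tilted stage, 150 mm (x) by 130 mm (y), fixed to the table; origin at the centre of its underside. It carries a black plate 112 by 98 mm, centred 75 mm above the table and sloping 30 degrees down towards its -x side, with a rock slab (14 mm thick), an aluminium clamp strap and the seat, which lies 22 mm above the plate's centre along the stud.
- eyepiece: Bystander: a round black microscope eyepiece standing on the table, 38 mm across, 58 mm tall, no bar; origin at its underside's centre. Knob and eyepiece stand on opposite sides of the stage.
- rock_a: Bystander: grey rock, 75 by 55 mm, 40 mm tall; origin under its centre.
- rock_b: Bystander: white rock, 55 by 48 mm, 33 mm tall; origin under its centre.
- dish: Bystander: glass dish 90 mm across, 16 mm tall, in front of the stage; origin under its centre.
- brush: Bystander: brush lying on the table; origin under its middle, lying along its x.
- lens_ring: Bystander: dark steel ring 52 mm across, 12 mm tall, lying flat; origin under its centre.

How it is judged (in metres and radians):
On the way, in this order (a step that is already met when the one before it is completed fails the run):
1. the knob is over the stud's end, square with it (within 10 degrees), its rim 9 to 20 mm above the seat (distance between knob_rim and seat below 0.02 m and z of knob_rim in the frame of seat above 0.009 m and angle between the z axis of knob_grip and the z axis of seat, either way round below 0.18 rad).
2. the knob has dropped into the thread start: rim under 6.5 mm above the seat, not yet home (distance between knob_rim and seat below 0.0075 m and z of knob_rim in the frame of seat between 0.0018 and 0.0065 m).
At the end, for the whole second after the job is handed in: The knob's rim sits on the washer, within 1.5 mm in height and 3.5 mm in all, square with the stud within 4.5 degrees, at rest and released (z of knob_rim in the frame of seat below 0.0015 m and distance between knob_rim and seat below 0.0035 m and angle between the z axis of knob_grip and the z axis of seat, either way round below 0.08 rad and linear speed of knob below 0.01 m/s); the robot touches nothing.
It fails at once if a bystander is shifted by more than 30 mm (distance of any of eyepiece, rock_a, rock_b, dish, brush, lens_ring from where it was at the start of the episode above 0.03 m).
It also fails if it takes over 58 s, if anything falls off the work surface, if the arm or the gripper's body presses on something with over 40 N, if the wrist force passes 120 N, or if a joint passes its speed limit or range.

## Working session

There is one attempt and no reset: what is moved stays moved. The work goes in short steps, Python scripts to look and compute and a shell command to move; the robot and the scene stay as the last step left them, time stands still between calls to the robot, and variables do not carry over. Pictures are saved under pics/ and viewed, about 8 in all and at most 12, crops included, and the job is handed in when it is done.

```bash
mkdir -p pics; cat > h.py <<'E'
import numpy as np,cv2
from plant import get_obs,capture
from scipy.spatial.transform import Rotation as R
def snap(n,f):
    c=capture(n); cv2.imwrite(f'pics/{f}.png',c['color'][:,:,::-1]); np.savez(f'pics/{f}.npz',**c); return c
def cam(c):
    Rm=cv2.Rodrigues(np.array(c['rvec'],float))[0]; t=np.array(c['tvec'],float).ravel(); return Rm,t,-Rm.T@t
def ray(c,uv):
    Rm,t,o=cam(c); d=Rm.T@np.linalg.inv(c['mtx'])@np.array([uv[0],uv[1],1.]); return o,d/np.linalg.norm(d)
def plane(c,uv,z):
    o,d=ray(c,uv); return o+d*(z-o[2])/d[2]
def tri(*a):
    A=0;b=0;L=[]
    for c,uv in a:
        o,d=ray(c,uv);P=np.eye(3)-np.outer(d,d);A=A+P;b=b+P@o;L.append((o,P))
    x=np.linalg.solve(A,b); return x,[np.linalg.norm(P@(x-o)) for o,P in L]
def proj(c,p):
    Rm,t,o=cam(c); q=c['mtx']@(Rm@np.array(p,float)+t); return q[:2]/q[2]
E
python3 - <<'E'
from h import *
for n in('scene','top'):
    c=snap(n,n+'1'); print(n,cam(c)[2],c['mtx'][0,0])
a=cv2.imread('pics/scene1.png');b=cv2.imread('pics/top1.png')
o=get_obs();print({k:np.round(v,3) for k,v in o.items()})
E
```

```text
scene [1122.23422834  493.9097814   661.43794554] 426.99531778737963
top [ 347.22235048   -9.99503125 1255.19072044] 456.0701611156409
{'time': np.float64(0.1), 'joint_positions': array([-1.257,  0.343,  1.525,  0.   ,  1.275, -0.146]), 'dq': array([-0.001, -0.002, -0.003,  0.001, -0.001, -0.001]), 'tau': array([ 3.000e-03, -4.320e+01, -2.447e+01,  7.200e-02,  5.300e-02,
       -0.000e+00]), 'tool_pos': array([ 232.951, -470.35 ,  404.121]), 'tcp_rot': array([-3.14, -0.  ,  0.46]), 'contact_force': array([ 0.126,  0.406, -0.321]), 'moment': array([ 0.005, -0.008, -0.035]), 'grip_width': np.float64(91.644)}
```

View pics/scene1.png

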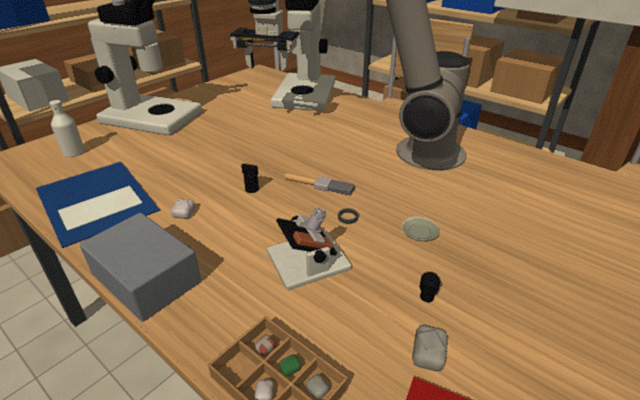

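View pics/top1.png

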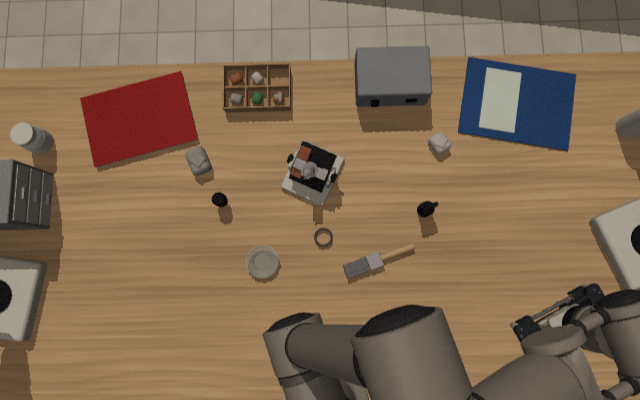

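Stage at top (313,172). The black candidates are at top (220,200) / scene (429,286) and top (427,209) / scene (250,178). I'll enlarge all of these.

```bash
python3 - <<'E'
from h import *
s=cv2.imread('pics/scene1.png');t=cv2.imread('pics/top1.png')
def cr(i,u,v,w,k): return cv2.resize(i[v-w:v+w,u-w:u+w],(k,k),interpolation=cv2.INTER_CUBIC)
g=lambda x:np.uint8(255*(x/255.)**.6)
A=np.hstack([g(cr(s,429,286,22,260)),g(cr(s,250,178,22,260)),g(cr(s,312,242,48,260))])
B=np.hstack([g(cr(t,220,200,22,260)),g(cr(t,427,209,22,260)),g(cr(t,313,172,38,260))])
cv2.imwrite('pics/crop1.png',np.vstack([A,B]))
S=dict(np.load('pics/scene1.npz'));T=dict(np.load('pics/top1.npz'))
print(plane(T,(220,200),60),plane(T,(427,209),60),plane(S,(429,286),40),plane(S,(250,178),40),plane(T,(313,172),75),plane(S,(312,242),75))
for n,im,u,v in(('T',t,427,209),('T',t,220,200)):
    m=np.uint8((im.max(2)<45)*255); k,l,st,ce=cv2.connectedComponentsWithStats(m)
    for i in range(1,k):
        if abs(ce[i]-[u,v]).max()<15 and st[i,4]>15: print(n,st[i],ce[i])
E
```

```text
[531.69457744 271.64555251  60.        ] [ 495.00931621 -275.33820735   60.        ] [545.59526832 283.13179371  40.        ] [ 507.10938819 -272.01171964   40.        ] [598.46838087  22.52354187  75.        ] [624.55440816  51.31724955  75.        ]
T [417 202  21  15 213] [426.05164319 208.53051643]
T [212 193  15  14 164] [219.23780488 199.49390244]
```

View pics/crop1.png

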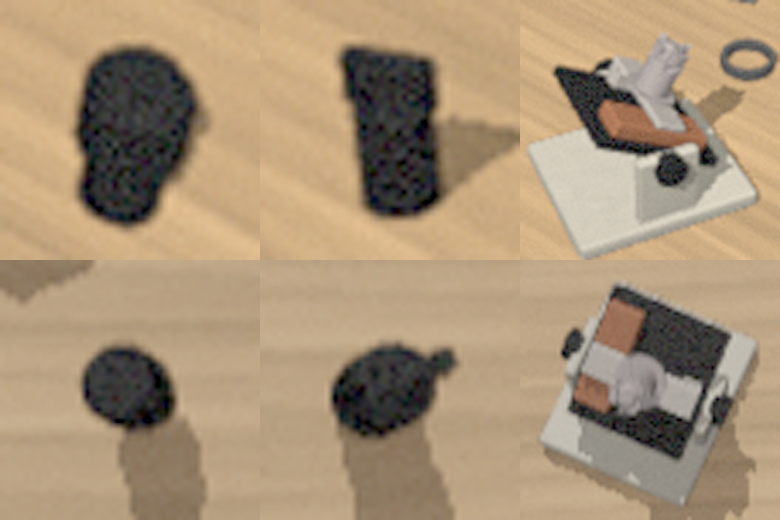

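The knob is on the right: top (427,209), with a bar end sticking out at upper right, and scene (250,178), with the bar showing as a wide top. The round eyepiece is at (220,200). The stud leans to the lower side of the stage. I'll add a helper and go above the knob.

```bash
cat >> h.py <<'E'
def Rrpy(r): return R.from_euler('xyz',r)
def goto(p,Rt):
    o=get_obs(); R0=Rrpy(o['tcp_rot']); p=np.array(p,float)
    s=R0.inv().apply(p-o['tool_pos'])/1000; w=(R0.inv()*Rt).as_rotvec()
    print('shift',s.round(4),'rot',w.round(3),'rows>=',round(max(np.linalg.norm(s)/.0417,np.linalg.norm(w)/.125),1),'q6',o['joint_positions'][5].round(3))
def toolR(z,x):  # tool z axis, approx x axis
    z=np.array(z,float);z/=np.linalg.norm(z);x=np.array(x,float);x-=z*(x@z);x/=np.linalg.norm(x)
    return R.from_matrix(np.c_[x,np.cross(z,x),z])
E
python3 - <<'E'
from h import *
for a in(-63,117):
    goto([497,-275,400],toolR([0,0,-1],[np.cos(np.radians(a)),np.sin(np.radians(a)),0]))
print(Rrpy(get_obs()['tcp_rot']).as_matrix().round(2))
o,d=0,0
c=snap('wrist','w0');p=get_obs();Rm,t,oo=cam(c);R0=Rrpy(p['tcp_rot']);print(R0.inv().apply(oo-p['tool_pos']),R0.inv().apply(Rm[2]))
E
```

```text
shift [ 0.3233 -0.0579  0.0043] rot [-1.000e-03  1.000e-03  1.559e+00] rows>= 12.5 q6 -0.146
shift [ 0.3233 -0.0579  0.0043] rot [-1.000e-03 -1.000e-03 -1.582e+00] rows>= 12.7 q6 -0.146
[[ 0.9   0.44 -0.  ]
 [ 0.44 -0.9   0.  ]
 [ 0.   -0.   -1.  ]]
[66.3607974   0.20261663 20.3851881 ] [-2.51397666e-01 -3.36002646e-04  9.67883826e-01]
```

```bash
T='[[0.32,-0.058,0],[0,0,1.56],0.09]'; python3 -m pendant '[[[0.32,-0.058,0],[0,0,1.56],0.09],[[0.32,-0.058,0],[0,0,1.56],0.09],[[0.32,-0.058,0],[0,0,1.56],0.09],[[0.32,-0.058,0],[0,0,1.56],0.09],[[0.32,-0.058,0],[0,0,1.56],0.09],[[0.32,-0.058,0],[0,0,1.56],0.09],[[0.32,-0.058,0],[0,0,1.56],0.09],[[0.32,-0.058,0],[0,0,1.56],0.09],[[0.32,-0.058,0],[0,0,1.56],0.09],[[0.32,-0.058,0],[0,0,1.56],0.09]]'; python3 -m pendant '[[[0,0,0],[0,0,0.12],0.09],[[0,0,0],[0,0,0.25],0.09],[[0,0,0],[0,0,0.3],0.09],[[0,0,0],[0,0,0.3],0.09]]'
python3 - <<'E'
from h import *
c=snap('wrist','w1');o=get_obs();print(o['joint_positions'].round(3),o['tool_pos'],o['tcp_rot'])
print(proj(c,[497,-275,78]))
E
```

```text
time: 0.98
tool_pos: [497.1, -273.2, 404.2]
tcp_rot: [-3.14, 0.0, -0.691]
contact_force: [-0.2, 0.5, 0.2]
grip_width: 89.8
time: 1.32
tool_pos: [494.1, -276.3, 404.3]
tcp_rot: [3.141, 0.001, -0.991]
contact_force: [-0.0, 0.4, 0.7]
grip_width: 90.2
[-0.645  0.418  1.408 -0.     1.316  1.913] [ 494.04548762 -276.41124488  404.41486664] [ 3.14135843e+00  5.56573584e-04 -9.87896818e-01]
[316.56559806 184.23728344]
```

View pics/w1.png

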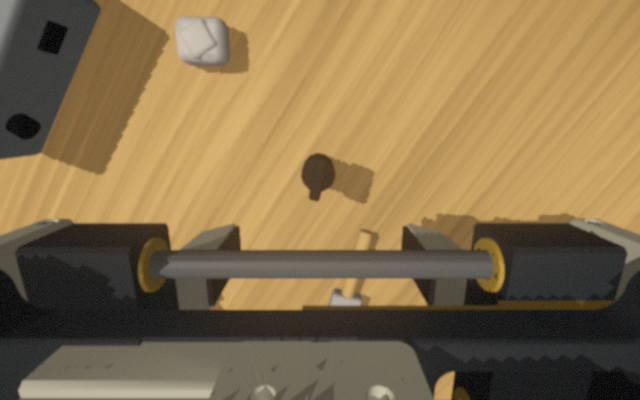

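Knob at (317,175), with the bar end hanging down to (316,198), so the bar is nearly along tool x. I'll measure from the mask and a stretched crop.

```bash
python3 - <<'E'
from h import *
c=dict(np.load('pics/w1.npz'));im=cv2.imread('pics/w1.png').astype(int)
p=im[140:215,280:355]
m=p.max(2)<75
for v in range(75):
    u=np.where(m[v,:60])[0]
    if len(u): print(140+v,280+u.min(),280+u.max(),(560+u.min()+u.max())/2,end=' | ')
g=np.clip((p-10)*4.,0,255).astype(np.uint8)
cv2.imwrite('pics/c2.png',cv2.resize(g,(600,600),interpolation=cv2.INTER_CUBIC))
print()
for uv in((317,175),(316,199)): print(plane(c,uv,50),plane(c,uv,78))
E
```

```text
156 316 322 319.0 | 157 315 324 319.5 | 158 311 326 318.5 | 159 310 327 318.5 | 160 316 328 322.0 | 161 316 329 322.5 | 162 327 330 328.5 | 163 327 330 328.5 | 164 315 329 322.0 | 165 315 330 322.5 | 166 326 330 328.0 | 167 316 331 323.5 | 168 326 330 328.0 | 169 322 330 326.0 | 170 317 331 324.0 | 171 310 332 321.0 | 172 323 330 326.5 | 173 324 333 328.5 | 174 313 331 322.0 | 175 312 331 321.5 | 176 324 332 328.0 | 177 322 332 327.0 | 178 311 332 321.5 | 179 323 332 327.5 | 180 310 331 320.5 | 181 317 331 324.0 | 182 320 331 325.5 | 183 322 329 325.5 | 184 315 328 321.5 | 185 321 328 324.5 | 186 312 327 319.5 | 187 323 324 323.5 | 188 320 322 321.0 | 189 321 321 321.0 | 190 315 315 315.0 | 191 319 319 319.0 | 192 312 312 312.0 | 193 314 314 314.0 | 194 317 317 317.0 | 
[ 499.29867206 -278.80877411   50.        ] [ 501.89247814 -283.35814747   78.        ]
[ 485.12527731 -254.88553065   50.        ] [ 488.90731012 -261.44050944   78.        ]
```

View pics/c2.png

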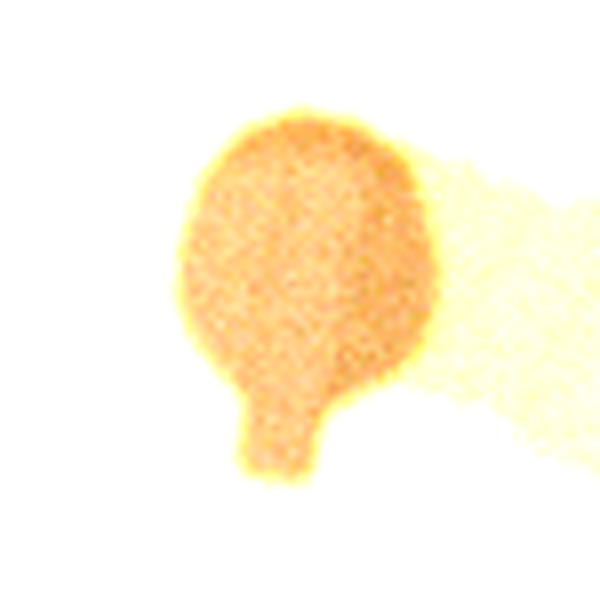

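```bash
python3 - <<'E'
from h import *
c=dict(np.load('pics/w1.npz'));T=dict(np.load('pics/top1.npz'));S=dict(np.load('pics/scene1.npz'))
h=plane(c,(318.75,173.8),50);e=plane(c,(314.9,198.7),78);d=e-h
print(c['mtx'][0,0],h,e,np.hypot(*d[:2]),np.degrees(np.arctan2(-d[1],-d[0])))
a=np.array([plane(c,(280+u/8,140+v/8),78) for u,v in((278,470),(287,400))]);print(np.degrees(np.arctan2(*(a[1]-a[0])[[1,0]])))
for n,C in(('top',T),('scene',S),('w',c)): print(n,proj(C,[*h[:2],0]),proj(C,[*h[:2],50]),proj(C,[*h[:2],78]))
# base white mask in top view
im=cv2.imread('pics/top1.png');q=im[130:215,270:355].astype(int)
m=np.uint8((q.min(2)>150)&(q.max(2)-q.min(2)<30))*255
ct=max(cv2.findContours(m,0,2)[0],key=cv2.contourArea);print('white',cv2.contourArea(ct),cv2.boxPoints(cv2.minAreaRect(ct))+[270,130])
E
```

```text
303.27618928564647 [ 498.40348749 -281.01774214   50.        ] [ 490.04592147 -261.08441934   78.        ] 21.614492074083376 -67.2528599948442
-64.18476907224323
top [424.30957277 210.50750742] [428.26074077 208.16433062] [430.61760474 206.76663025]
scene [251.52697797 187.7363419 ] [249.79682112 172.37023328] [248.78977133 163.42628318]
w [318.95382139 166.74154627] [318.75 173.8 ] [318.60819718 178.71071454]Traceback (most recent call last):
  File "<stdin>", line 10, in <module>
ValueError: max() iterable argument is empty
```

```bash
python3 - <<'E'
from h import *
a=np.radians(-65.5)
goto([498.5,-281,230],toolR([0,0,-1],[np.cos(a),np.sin(a),0]))
E
```

```text
shift [ 0.0064 -0.0012  0.1744] rot [0.    0.001 0.155] rows>= 4.2 q6 1.913
```

```bash
python3 -m pendant '[[[0.0064,-0.0012,0.02],[0,0,0.1],0.06],[[0.0064,-0.0012,0.06],[0,0,0.155],0.05],[[0.0064,-0.0012,0.09],[0,0,0.155],0.05],[[0.0064,-0.0012,0.12],[0,0,0.155],0.05],[[0.0064,-0.0012,0.14],[0,0,0.155],0.05],[[0.0064,-0.0012,0.16],[0,0,0.155],0.05],[[0.0064,-0.0012,0.174],[0,0,0.155],0.05],[[0.0064,-0.0012,0.174],[0,0,0.155],0.05],[[0.0064,-0.0012,0.174],[0,0,0.155],0.05]]'
python3 - <<'E'
from h import *
c=snap('wrist','w2');o=get_obs();print(o['joint_positions'].round(3),o['tool_pos'],o['tcp_rot'],o['contact_force'],proj(c,[498.5,-281,78]))
E
```

```text
time: 2.12
tool_pos: [498.4, -281.2, 230.3]
tcp_rot: [3.141, 0.001, -1.143]
contact_force: [-0.5, -0.5, 0.9]
grip_width: 49.9
[-0.648  0.615  1.6   -0.     0.926  2.067] [ 498.75534968 -281.4173337   231.28117504] [-3.14132416e+00 -5.86193052e-04 -1.14345162e+00] [0.68812639 0.63764412 0.50349759] [318.39497235 263.53463668]
```

View pics/w2.png

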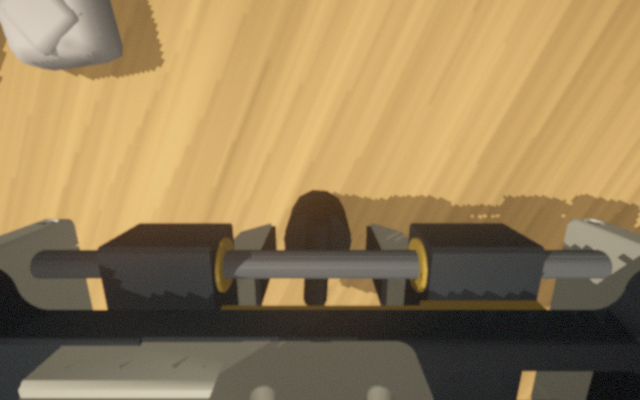

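Hub (318,240) and bar end (315,300) are centred between the fingers. Next I grip and lift.

```bash
python3 -m pendant '[[[0,0,0],[0,0,0],0.02],[[0,0,0],[0,0,0],0.01],[[0,0,0],[0,0,0],0.0],[[0,0,0],[0,0,0],0.0],[[0,0,0],[0,0,0],0.0],[[0,0,0],[0,0,0],0.0],[[0,0,-0.01],[0,0,0],0.0],[[0,0,-0.02],[0,0,0],0.0]]'
python3 -m pendant '[[[0,0,-0.03],[0,0,0],0],[[0,0,-0.06],[0,0,0],0],[[0,0,-0.1],[0,0,0],0],[[0,0,-0.14],[0,0,0],0],[[0,0,-0.17],[0,0,0],0],[[0,0,-0.17],[0,0,0],0]]'
python3 - <<'E'
from h import *
T=dict(np.load('pics/top1.npz'));S=dict(np.load('pics/scene1.npz'))
snap('top','top2');snap('scene','scene2')
g=lambda x:np.uint8(255*(x/255.)**.7)
t=cv2.imread('pics/top2.png')[134:214,274:354];s=cv2.imread('pics/scene2.png')[195:295,262:362]
cv2.imwrite('pics/c3.png',np.hstack([cv2.resize(g(s),(400,400),interpolation=cv2.INTER_CUBIC),cv2.resize(g(t),(400,400),interpolation=cv2.INTER_CUBIC)]))
E
```

```text
time: 2.83
tool_pos: [498.4, -281.0, 250.9]
tcp_rot: [3.141, 0.001, -1.144]
contact_force: [-0.7, 0.7, -0.7]
grip_width: 11.7
time: 3.33
tool_pos: [498.9, -281.3, 429.4]
tcp_rot: [-3.135, -0.013, -1.144]
contact_force: [0.5, -0.3, 0.1]
grip_width: 11.8
```

View pics/c3.png

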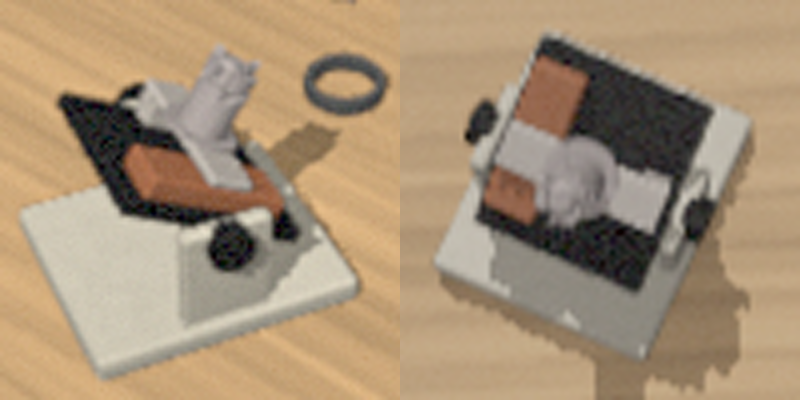

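The knob is gripped (11.7 mm). The stage is clear of the arm: in the right crop the plate corners are at (548,35), (712,108), (640,290), (478,218). I'll cast these.

```bash
python3 - <<'E'
from h import *
T=dict(np.load('pics/top2.npz'));S=dict(np.load('pics/scene2.npz'))
C=[((148,35),103),((312,108),103),((240,290),47),((78,218),47)]
P=np.array([plane(T,(274+u/5,134+v/5),z) for (u,v),z in C]);print(P.round(1))
e=lambda a,b:(np.linalg.norm(P[a]-P[b]).round(1),np.degrees(np.arctan2(*(P[a]-P[b])[[1,0]])).round(1))
print(e(0,1),e(3,2),e(0,3),e(1,2),P.mean(0))
B=np.array([plane(T,(274+u/5,134+v/5),8) for u,v in((37,265),(245,355),(350,118))]);print(B.round(1),e)
for a,b in((0,1),(2,1)):
    d=B[a]-B[b];print(np.linalg.norm(d),np.degrees(np.arctan2(d[1],d[0])))
print('base c',(B[0]+B[2])/2)
y=np.radians(-24);n=np.array([-.5*np.cos(y),-.5*np.sin(y),.866]);c=P.mean(0)
for k in(22,22+42):
    p=c+k*n;print(k,p.round(1),'scenecrop',((proj(S,p)-[262,195])*4).round(0),'topcrop',((proj(T,p)-[274,134])*5+[400,0]).round(0))
E
```

```text
[[ 6.756e+02  4.470e+01  1.030e+02]
 [ 6.344e+02 -3.970e+01  1.030e+02]
 [ 5.490e+02  1.000e-01  4.700e+01]
 [ 5.905e+02  8.680e+01  4.700e+01]]
(np.float64(93.9), np.float64(64.0)) (np.float64(96.1), np.float64(64.4)) (np.float64(110.2), np.float64(-26.3)) (np.float64(109.6), np.float64(-25.0)) [612.38006573  22.99517776  75.        ]
[[572.3 113.    8. ]
 [519.1  -1.5   8. ]
 [651.8 -63.3   8. ]] <function <lambda> at 0x7f82711272e0>
126.29358372740926 65.09691084000819
146.34342893185993 -24.960945116396683
base c [612.05016217  24.88461134   8.        ]
22 [602.3  27.5  94.1] scenecrop [193. 120.] topcrop [584. 175.]
64 [583.1  36.  130.4] scenecrop [229.  54.] topcrop [565. 198.]
```

```bash
cat >> h.py <<'E'
YAW=np.radians(-25.2); N=np.array([-.5*np.cos(YAW),-.5*np.sin(YAW),.8660]); SEAT=np.array([602.3,27.5,94.1])
def RT(a): return toolR(-N,[np.cos(a),np.sin(a),0.3])
def tcp(rim,off=(0,0),a=0.1):  # rim height above seat along stud, lateral tool offsets mm
    r=RT(a); return SEAT+N*(rim+230)+r.apply([off[0],off[1],0]),r
E
python3 - <<'E'
from h import *
p,r=tcp(102,(-60,0));print(p);goto(p,r)
E
```

```text
[398.60669069  90.2685457  355.61155913]
shift [-0.3795 -0.0627  0.0661] rot [ 0.051  0.551 -1.197] rows>= 10.6 q6 2.068
```

```bash
python3 -m pendant '[[[-0.03,-0.006,0],[0.004,0.05,-0.109],0],[[-0.065,-0.012,0],[0.009,0.1,-0.218],0],[[-0.1,-0.018,0],[0.014,0.15,-0.327],0],[[-0.14,-0.024,0],[0.018,0.2,-0.435],0],[[-0.18,-0.03,0],[0.023,0.25,-0.544],0],[[-0.22,-0.036,0.01],[0.028,0.3,-0.653],0],[[-0.26,-0.042,0.02],[0.032,0.35,-0.762],0],[[-0.3,-0.048,0.03],[0.037,0.4,-0.87],0],[[-0.335,-0.055,0.04],[0.042,0.45,-0.98],0],[[-0.36,-0.06,0.05],[0.047,0.5,-1.088],0]]'
python3 - <<'E'
from h import *
p,r=tcp(102,(-60,0));goto(p,r)
E
```

```text
time: 4.27
tool_pos: [402.2, 73.7, 369.1]
tcp_rot: [2.914, -0.422, 0.022]
contact_force: [0.4, -0.6, -2.1]
grip_width: 12.1
shift [-0.0085 -0.0187  0.007 ] rot [-0.     0.054 -0.103] rows>= 0.9 q6 1.954
```

```bash
python3 -m pendant '[[[-0.004,-0.009,0.003],[0,0.054,-0.1],0],[[-0.004,-0.009,0.003],[0,0.054,-0.1],0],[[-0.004,-0.009,0.003],[0,0.054,-0.1],0],[[-0.004,-0.009,0.003],[0,0.054,-0.1],0]]'
python3 - <<'E'
from h import *
p,r=tcp(102,(-60,0));goto(p,r)
c=snap('wrist','w3');print(get_obs()['joint_positions'].round(2));print(proj(c,SEAT+42*N),proj(c,SEAT))
E
```

```text
time: 4.6
tool_pos: [402.7, 79.0, 364.4]
tcp_rot: [2.865, -0.45, 0.133]
contact_force: [0.0, 0.8, -2.0]
grip_width: 11.6
shift [-0.0061 -0.0131  0.0033] rot [ 0.002  0.002 -0.013] rows>= 0.4 q6 1.931
[ 0.09  0.1   2.03 -0.47  0.6   1.93]
[303.41156546 131.29241491] [305.56398866 129.36405205]
```

View pics/w3.png

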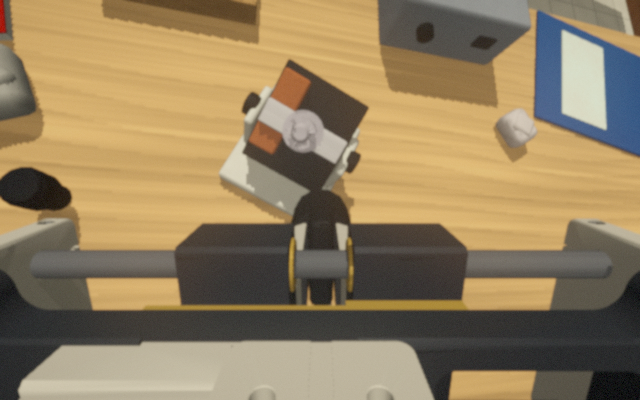

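The stud is at (304,131), against a predicted end at (303.4,131.3), and the view runs nearly along its axis. One enlarged check to settle the centre.

```bash
python3 - <<'E'
from h import *
im=cv2.imread('pics/w3.png')[106:156,279:329]
g=np.clip((im.astype(float)-90)*2,0,255).astype(np.uint8)
cv2.imwrite('pics/c4.png',cv2.resize(g,(600,600),interpolation=cv2.INTER_CUBIC))
b=cv2.resize(cv2.cvtColor(im,6),(400,400),interpolation=cv2.INTER_CUBIC)
h=cv2.HoughCircles(cv2.GaussianBlur(b,(0,0),4),3,1.5,30,param1=60,param2=.5,minRadius=70,maxRadius=200)
if h is not None:
    for x,y,r in h.reshape(-1,h.shape[-1])[:4,:3]: print(279+x/8,106+y/8,r/8)
E
```

```text
312.28125 149.03125 24.29375
315.65625 143.59375 17.9
306.84375 145.28125 24.875
316.03125 149.59375 22.962502
```

View pics/c4.png

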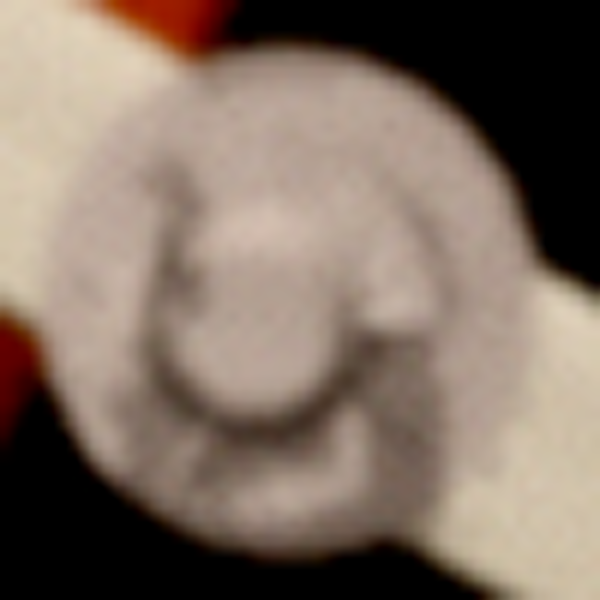

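```bash
python3 - <<'E'
from h import *
c=dict(np.load('pics/w3.npz'))
q=c
# seat: along ray, nearest to the plane through SEAT normal N
for uv,k in(((303.2,130.8),0),((300.5,132.6),42)):
    o,d=ray(c,uv);x=o+d*((SEAT+k*N-o)@N)/(d@N);print(x.round(1),(x-SEAT-k*N).round(1))
s,t=dict(np.load('pics/scene2.npz')),dict(np.load('pics/top2.npz'))
for k in (0,42):print((proj(s,SEAT+[-1.5,2.5,0]+k*N)-[262,195])*4,(proj(t,SEAT+[-1.5,2.5,0]+k*N)-[274,134])*5)
E
```

```text
[601.   29.7  92.9] [-1.3  2.2 -1.2]
[582.3  38.8 129.3] [-1.   2.4 -1.1]
[198.63858223 120.11982286] [179.39807899 178.31829752]
[234.9396737   54.64535051] [159.53990201 200.30786979]
```

```bash
sed -i 's/SEAT=np.array(\[602.3,27.5,94.1\])/SEAT=np.array([601.0,29.7,93.4])/; s/rim+230)/rim+230.7)/' h.py
python3 - <<'E'
from h import *
p,r=tcp(102,(0,0));goto(p,r)
p,r=tcp(60,(0,0));goto(p,r)
E
```

```text
shift [ 0.0524 -0.0165  0.0021] rot [ 0.003  0.001 -0.013] rows>= 1.3 q6 1.931
shift [ 0.0525 -0.0166  0.0441] rot [ 0.003  0.001 -0.013] rows>= 1.7 q6 1.931
```

```bash
python3 -m pendant '[[[0.02,-0.006,0.002],[0.003,0.001,-0.013],0],[[0.04,-0.012,0.002],[0.003,0.001,-0.013],0],[[0.0525,-0.0166,0.002],[0.003,0.001,-0.013],0],[[0.0525,-0.0166,0.02],[0.003,0.001,-0.013],0],[[0.0525,-0.0166,0.035],[0.003,0.001,-0.013],0],[[0.0525,-0.0166,0.044],[0.003,0.001,-0.013],0],[[0.0525,-0.0166,0.044],[0.003,0.001,-0.013],0],[[0.0525,-0.0166,0.044],[0.003,0.001,-0.013],0],[[0.0525,-0.0166,0.044],[0.003,0.001,-0.013],0]]'
python3 - <<'E'
from h import *
p,r=tcp(60,(0,0));goto(p,r)
for i in range(4):
    c=capture('wrist');o=get_obs();print(o['tool_pos'].round(2),o['tcp_rot'].round(4))
goto(p,r)
snap('scene','scene3');snap('top','top3')
print(get_obs()['contact_force'],cam(c)[2])
s=cv2.imread('pics/scene3.png')[185:265,280:360];t=cv2.imread('pics/top3.png')[130:210,270:350]
g=lambda x:np.uint8(255*(x/255.)**.6)
cv2.imwrite('pics/c5.png',np.hstack([cv2.resize(g(x),(400,400),interpolation=cv2.INTER_CUBIC) for x in(s,t)]))
S=dict(np.load('pics/scene3.npz'))
for k in(0,42,60):print(k,(proj(S,SEAT+k*N)-[280,185])*5)
E
```

```text
time: 5.4
tool_pos: [469.1, 92.2, 345.9]
tcp_rot: [2.861, -0.449, 0.149]
contact_force: [-0.1, 0.3, -1.1]
grip_width: 11.4
shift [-0.0001  0.0004  0.0009] rot [-0.    -0.002  0.002] rows>= 0.0 q6 1.951
[469.09  92.37 346.05] [ 2.8606 -0.4499  0.1497]
[469.04  92.47 346.08] [ 2.8605 -0.45    0.15  ]
[469.    92.56 346.04] [ 2.8604 -0.45    0.1504]
[468.97  92.62 345.95] [ 2.8604 -0.4499  0.1506]
shift [-0.      0.0008  0.0012] rot [-0.001 -0.003  0.003] rows>= 0.0 q6 1.951
[-1.21079889  0.50427033 -1.18972823] [537.26747772  96.82342172 357.65090635]
0 [157.46820095 201.38540971]
42 [202.809505   119.60152556]
60 [222.67225668  83.77430321]
```

View pics/c5.png

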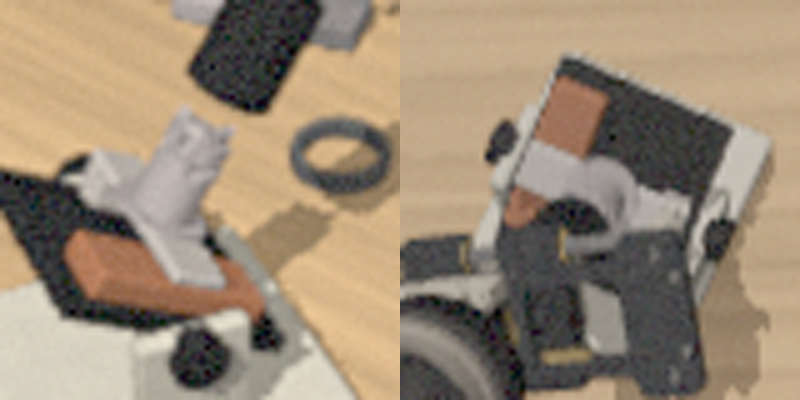

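The knob hangs above the stud, but in the left crop its rim centre (231,90) sits ~10 crop px (≈4 mm) right of the stud axis extended through (223,84). I'll measure this better from masks and from the wrist view.

```bash
python3 - <<'E'
from h import *
S=dict(np.load('pics/scene3.npz'));W=dict(np.load('pics/w3.npz'));o=get_obs();R0=Rrpy(o['tcp_rot']);P=o['tool_pos']
rim=P+R0.apply([0,0,230.7])
print('rim',rim.round(1),'target',(SEAT+60*N).round(1))
f=lambda p:(proj(S,p)).round(2)
print('proj rim',f(rim),'per 5mm tool x',f(rim+R0.apply([5,0,0]))-f(rim),'tool y',f(rim+R0.apply([0,5,0]))-f(rim),'axis -10',f(rim-10*R0.apply([0,0,1]))-f(rim))
im=cv2.imread('pics/scene3.png').astype(int)
m=im.max(2)<70
for v in range(185,209):
    u=np.where(m[v,312:350])[0]+312
    if len(u): print(v,u.min(),u.max(),end=' | ')
# profiles of brightness perpendicular to the axis at several heights
a=proj(S,SEAT+60*N)-proj(S,SEAT);a/=np.linalg.norm(a);pr=np.array([-a[1],a[0]])
G=cv2.cvtColor(im.astype(np.uint8),6).astype(np.float32)
print()
for k in(12,20,28,36,42,66,72,78,84):
    c=proj(S,SEAT+k*N); xs=np.arange(-14,14.5,1); pts=(c+xs[:,None]*pr).astype(np.float32)
    print(k,cv2.remap(G,pts[:,0],pts[:,1],1).ravel().astype(int))
# knob in wrist camera (current)
c=snap('wrist','w4');print('wrist proj hub top ctr/edges',[proj(c,P+R0.apply(q)).round(1) for q in([0,0,180.7],[19.5,0,180.7],[19.5,0,230.7],[0,19.5,200],[0,-19.5,200])])
w=cv2.imread('pics/w4.png').astype(int)
for v in range(186,226,4):
    u=np.where(w[v,270:370].max(1)<75)[0]+270
    if len(u): print(v,u.min(),u.max(),end=' | ')
E
```

```text
rim [573.8  43.8 146.1] target [573.9  42.5 145.4]
proj rim [325.07 201.7 ] per 5mm tool x [-1.13  0.25] tool y [-1.85 -1.35] axis -10 [ 2.24 -4.03]
185 325 344 | 186 324 344 | 187 323 344 | 188 323 344 | 189 322 343 | 190 322 343 | 191 322 343 | 192 321 342 | 193 321 341 | 194 320 340 | 195 319 339 | 196 319 338 | 197 318 338 | 198 318 337 | 199 318 337 | 200 319 336 | 201 319 336 | 202 320 335 | 203 322 335 | 204 323 334 | 205 325 333 | 206 327 333 | 207 329 332 | 
12 [147 148 145 142 139 137 140 141 131 128 138 145 150 150 148 143 137 129
 115 100  88 100 144 157 155 154 150 155 157]
20 [142 141 144 147 147 147 144 143 132 127 135 142 144 147 140 126 112 123
 135 133 107 101 133 148 149 153 151 150 154]
28 [142 142 141 141 141 138 140 139 137 139 133 116 117 141 142 128 129 133
 119 102  91 102 132 142 141 140 136 138 140]
36 [147 148 148 147 147 148 146 145 132 124 130 141 151 162 160 139 125 107
 106 106 113 119 136 146 145 144 146 147 148]
42 [151 151 150 149 155 152 149 152 154 153 149 128 120 129 130 130 129 132
 121 113 130 147 150 150 152 151 150 151 150]
66 [134 134 135 137 137 118  40  18  20  21  16  26  18  19  18  20  17  19
  15  18  14  17  17  19  74 127 146 143 143]
72 [150 147 145 148 147 120  60  17  16  21  23  20  15  16  19  19  21  19
  20  19  19  17  14  21  74 133 147 146 146]
78 [115 123 120 115 120  99  47  17  14  18  14  22  18  20  20  23  22  10
  18   9  11  19  12  18  67 131 157 151 150]
84 [136 132 127 126 117  93  32  15  19  19  22  22  17  19  14  20  19  23
  25  14  12  17  12  19  73 130 151 148 147]
wrist proj hub top ctr/edges [array([319.7, 238.3]), array([319.7, 205.3]), array([319.9, 185.6]), array([350.8, 226.4]), array([288.8, 226.5])]
186 344 368 | 190 350 369 | 194 308 369 | 198 302 369 | 202 296 341 | 206 293 344 | 210 270 345 | 214 270 346 | 218 270 369 | 222 275 369 |
```

Scene profiles: knob edges −8.4/+9.9 and stud edges about −6/+7.5, so the two axes agree sideways. I still need to check the knob's offset along the bar, which is tool x.

```bash
python3 - <<'E'
from h import *
o=get_obs();R0=Rrpy(o['tcp_rot']);P=o['tool_pos']
c=dict(np.load('pics/w4.npz'));w=cv2.cvtColor(cv2.imread('pics/w4.png'),6).astype(int)
w2=cv2.cvtColor(cv2.imread('pics/w2.png'),6).astype(int)
print('w4 v180..204',w[180:204,318:322].mean(1).astype(int))
print('w2 v180..204',w2[180:204,316:320].mean(1).astype(int))
print('w2 v288..312',w2[288:312,314:317].mean(1).astype(int)); print('w4 v288..312',w[288:312,319:322].mean(1).astype(int))
for x in(-25,-23,-21): print(x,'bar end top/bot',proj(c,P+R0.apply([x,0,152.7]))[1].round(1),proj(c,P+R0.apply([x,0,180.7]))[1].round(1))
for x in(16,19.5): print(x,proj(c,P+R0.apply([x,0,230.7]))[1].round(1))
print('w2 row 225 u280..360',w2[225,282:358:2]);print('w4 row 206 u284..356',w[206,284:356:2])
E
```

```text
w4 v180..204 [167 165 165 167 165 169 169 167 156 127  88  61  56  54  55  56  55  52
  53  53  53  54  50  52]
w2 v180..204 [181 180 179 180 181 179 180 179 174 158 126  85  67  62  61  59  63  61
  58  59  58  60  55  57]
w2 v288..312 [50 48 47 47 46 47 46 47 48 51 46 46 50 48 45 48 52 61 71 73 73 64 54 47]
w4 v288..312 [ 41  38  41  38  43  41  39  39  43  40  43  42  41  40  44  49  74 108
 132 140 136 121  88  63]
-25 bar end top/bot 306.6 277.9
-23 bar end top/bot 303.1 274.8
-21 bar end top/bot 299.5 271.7
16 190.4
19.5 185.6
w2 row 225 u280..360 [170 170 143  69  60  61  59  57  58  55  55  58  56  51  54  55  47  54
  57  52  53  54  52  49  51  56  53  55  55  51  55  52  47  90 122 124
 120 119]
w4 row 206 u284..356 [120 118 117 100  70  60  56  51  56  54  51  53  53  55  51  52  52  46
  54  53  55  52  49  48  53  52  47  47  51  52  66 148 179 180 180 180]
```

```bash
python3 -m pendant '[[[0.0005,0.001,0],[0,0,0],0],[[0.0005,0.001,0.005],[0,0,0],0],[[0.0005,0.001,0.01],[0,0,0],0],[[0.0005,0.001,0.014],[0,0,0],0],[[0.0005,0.001,0.018],[0,0,0],0],[[0.0005,0.001,0.02],[0,0,0],0],[[0.0005,0.001,0.022],[0,0,0],0],[[0.0005,0.001,0.022],[0,0,0],0]]'
python3 - <<'E'
from h import *
p,r=tcp(38,(0,0));goto(p,r);o=get_obs();print(r.inv().apply(o['contact_force']),o['moment'])
E
```

```text
time: 6.42
tool_pos: [480.0, 87.0, 326.5]
tcp_rot: [2.861, -0.449, 0.151]
contact_force: [2.3, 1.7, -2.2]
grip_width: 11.7
shift [-0.0007  0.      0.0001] rot [-0.001 -0.002  0.003] rows>= 0.0 q6 1.971
[ 1.28060834 -2.12442795  2.55538144] [0.42585926 0.03619495 0.20352181]
```

```bash
python3 -m pendant '[[[0,0,0.002],[0,0,0],0],[[0,0,0.004],[0,0,0],0],[[0,0,0.006],[0,0,0],0],[[0,0,0.008],[0,0,0],0],[[0,0,0.01],[0,0,0],0],[[0,0,0.012],[0,0,0],0],[[0,0,0.012],[0,0,0],0]]'
python3 - <<'E'
from h import *
p,r=tcp(26,(0,0));goto(p,r);o=get_obs();print(r.inv().apply(o['contact_force']),o['moment'])
E
```

```text
time: 7.0
tool_pos: [485.4, 84.5, 316.3]
tcp_rot: [2.861, -0.45, 0.151]
contact_force: [4.6, 4.0, -2.3]
grip_width: 11.2
shift [-0.0007  0.      0.0003] rot [-0.001 -0.003  0.003] rows>= 0.0 q6 1.986
[ 3.66625335 -4.37183981  3.187415  ] [ 0.87261891 -0.36086471  0.54630254]
```

```bash
python3 -m pendant '[[[0.0004,-0.0005,0.002],[0,0,0],0],[[0.0004,-0.0005,0.004],[0,0,0],0],[[0.0004,-0.0005,0.006],[0,0,0],0],[[0.0004,-0.0005,0.008],[0,0,0],0],[[0.0004,-0.0005,0.0095],[0,0,0],0],[[0.0004,-0.0005,0.0095],[0,0,0],0]]'
python3 - <<'E'
from h import *
p,r=tcp(16.5,(0,0));goto(p,r);o=get_obs();print(r.inv().apply(o['contact_force']),o['moment'])
E
```

```text
time: 7.5
tool_pos: [489.9, 82.9, 308.0]
tcp_rot: [2.861, -0.449, 0.151]
contact_force: [5.7, 3.2, -0.4]
grip_width: 11.8
shift [-0.001   0.0004  0.0002] rot [-0.001 -0.002  0.003] rows>= 0.0 q6 2.0
[ 5.34886799 -3.10335703  2.29780743] [ 0.69029828 -0.5192346   0.45992791]
```

```bash
python3 -m pendant '[[[0.0005,-0.0003,0.001],[0,0,0],0],[[0.0005,-0.0003,0.0015],[0,0,0],0],[[0.0005,-0.0003,0.002],[0,0,0],0],[[0.0005,-0.0003,0.002],[0,0,0],0]]'
python3 - <<'E'
from h import *
p,r=tcp(14.5,(0,0));goto(p,r);o=get_obs();print(r.inv().apply(o['contact_force']),o['moment'])
E
```

```text
time: 7.83
tool_pos: [490.6, 83.0, 307.1]
tcp_rot: [2.86, -0.449, 0.15]
contact_force: [-2.8, 4.0, 8.2]
grip_width: 12.0
shift [-0.0013  0.0007  0.0012] rot [-0.    -0.002  0.003] rows>= 0.0 q6 2.003
[ 1.56691058 -1.89996452 -9.22014594] [0.42272771 0.08080528 0.25028167]
```

Seated on the thread top (rim ≈15 mm, axial 9 N). Next I open to 16 mm and turn counter-clockwise (negative about tool z).

```bash
cat >> h.py <<'E'
def st(r0=None):
    o=get_obs();R0=Rrpy(o['tcp_rot']);f=R0.inv().apply(o['contact_force']);m=R0.inv().apply(o['moment']);q=R0.inv().apply(o['tool_pos']-(SEAT+N*230.7))
    print('t',round(float(o['time']),2),'q6',o['joint_positions'][5].round(3),'F',f.round(1),'M',m.round(2),'lateral',q[:2].round(1),'rimtool',-q[2].round(1),'w',o['grip_width'].round(1),'tilt',np.degrees(np.arccos(-R0.as_matrix()[:,2]@N)).round(2))
E
python3 -m pendant '[[[0,0,0],[0,0,0],0.016],[[0,0,0],[0,0,0],0.016],[[0,0,0],[0,0,0],0.016],[[0,0,0],[0,0,0],0.016]]'
python3 -c 'from h import *;st()'
python3 -m pendant '[[[0,0,0],[0,0,-0.06],0.016],[[0,0,0],[0,0,-0.12],0.016],[[0,0,0],[0,0,-0.18],0.016],[[0,0,0],[0,0,-0.24],0.016],[[0,0,0],[0,0,-0.3],0.016],[[0,0,0],[0,0,-0.36],0.016],[[0,0,0],[0,0,-0.42],0.016],[[0,0,0],[0,0,-0.48],0.016]]'
python3 - <<'E'
from h import *
st();snap('scene','s4')
S=dict(np.load('pics/s4.npz'));im=cv2.imread('pics/s4.png').astype(int)
E
```

```text
time: 8.17
tool_pos: [490.6, 82.6, 306.0]
tcp_rot: [2.86, -0.447, 0.15]
contact_force: [0.0, -0.1, -0.1]
grip_width: 16.0
time: 8.83
tool_pos: [490.8, 82.8, 306.1]
tcp_rot: [2.688, -0.27, 0.631]
contact_force: [-1.0, 1.1, -0.9]
grip_width: 16.1Traceback (most recent call last):
  File "<string>", line 1, in <module>
    from h import *;st()
                    ~~^^
  File "h.py", line 33, in st
    print('t',round(float(o['time']),2),'q6',o['joint_positions'][5].round(3),'F',f.round(1),'M',m.round(2),'lateral',q[:2].round(1),'rimtool',-q[2].round(1),'w',o['grip_width'].round(1),'tilt',np.degrees(np.arccos(-R0.as_matrix()[:,2]@N)).round(2))
                                                                                                                                                                  ^^^^^^^^^^^^^^^^^^^^^
AttributeError: 'float' object has no attribute 'round'
Traceback (most recent call last):
  File "h.py", line 33, in st
    print('t',round(float(o['time']),2),'q6',o['joint_positions'][5].round(3),'F',f.round(1),'M',m.round(2),'lateral',q[:2].round(1),'rimtool',-q[2].round(1),'w',o['grip_width'].round(1),'tilt',np.degrees(np.arccos(-R0.as_matrix()[:,2]@N)).round(2))
                                                                                                                                                                  ^^^^^^^^^^^^^^^^^^^^^
AttributeError: 'float' object has no attribute 'round'
```

```bash
sed -i "s/o\['grip_width'\].round(1)/np.round(o['grip_width'],1)/" h.py
cat >> h.py <<'E'
def rim(name):
    S=snap('scene',name);G=cv2.cvtColor(cv2.imread(f'pics/{name}.png'),6).astype(np.float32)
    a=proj(S,SEAT+60*N)-proj(S,SEAT);a/=np.linalg.norm(a);pr=np.array([-a[1],a[0]]);ks=np.arange(-16,40,.5);L=[]
    for d in np.arange(-3,5,.5):
        pts=np.array([proj(S,SEAT+k*N)+(d+.8)*pr for k in ks],np.float32)
        g=cv2.remap(G,pts[:,0],pts[:,1],1).ravel();i=np.where(g<60)[0];L.append(ks[i[0]] if len(i) else 99)
    print('edge k across:',L,'median',np.median(L))
E
python3 -c '
from h import *
st();rim("s5")'
python3 -m pendant '[[[0,0,0],[0,0,-0.06],0.016],[[0,0,0],[0,0,-0.12],0.016],[[0,0,0],[0,0,-0.18],0.016],[[0,0,0],[0,0,-0.24],0.016],[[0,0,0],[0,0,-0.3],0.016],[[0,0,0],[0,0,-0.36],0.016],[[0,0,0],[0,0,-0.42],0.016],[[0,0,0],[0,0,-0.48],0.016]]'
python3 -c '
from h import *
st();rim("s6")'
```

```text
t 8.83 q6 1.52 F [-0.4 -1.7  0.1] M [ 0.3  -0.1  -0.03] lateral [ 1.1 -0.3] rimtool 14.7 w 16.1 tilt 0.38
edge k across: [np.float64(-16.0), np.float64(7.5), np.float64(7.0), np.float64(7.5), np.float64(7.5), np.float64(7.0), np.float64(7.0), np.float64(7.0), np.float64(7.0), np.float64(7.0), np.float64(6.5), np.float64(7.0), np.float64(7.0), np.float64(7.0), np.float64(6.5), np.float64(6.0)] median 7.0
time: 9.55
tool_pos: [490.8, 82.8, 306.2]
tcp_rot: [2.62, -0.043, 1.059]
contact_force: [-1.0, 0.9, 0.8]
grip_width: 15.8
t 9.55 q6 1.041 F [ 0.3 -0.8 -1.3] M [0.37 0.09 0.06] lateral [1.1 0.4] rimtool 14.7 w 15.8 tilt 0.38
edge k across: [np.float64(-16.0), np.float64(7.5), np.float64(7.0), np.float64(7.0), np.float64(7.0), np.float64(7.0), np.float64(7.0), np.float64(7.0), np.float64(7.0), np.float64(6.5), np.float64(6.5), np.float64(7.0), np.float64(7.0), np.float64(7.5), np.float64(7.5), np.float64(7.0)] median 7.0
```

```bash
python3 - <<'E'
from h import *
S=dict(np.load('pics/scene3.npz'))
a=proj(S,SEAT+60*N)-proj(S,SEAT);a/=np.linalg.norm(a);pr=np.array([-a[1],a[0]])
for f,lo,hi in(('scene3',38,75),('s4',-16,40),('s6',-16,40)):
    G=cv2.cvtColor(cv2.imread(f'pics/{f}.png'),6).astype(np.float32);ks=np.arange(lo,hi,.5);L=[]
    for d in np.arange(-2,3,.5):
        pts=np.array([proj(S,SEAT+k*N)+(d+.8)*pr for k in ks],np.float32);g=cv2.remap(G,pts[:,0],pts[:,1],1).ravel();L.append(ks[np.where(g<60)[0][0]])
    print(f,L)
s=[cv2.resize(cv2.imread(f'pics/{f}.png')[180:260,275:355],(400,400),interpolation=cv2.INTER_CUBIC) for f in('s4','s6')]
cv2.imwrite('pics/c6.png',np.uint8(255*(np.hstack(s)/255.)**.6))
E
```

```text
scene3 [np.float64(54.0), np.float64(53.5), np.float64(53.5), np.float64(53.5), np.float64(53.5), np.float64(53.5), np.float64(53.5), np.float64(54.0), np.float64(54.0), np.float64(54.0)][ WARN:0@0.592] global loadsave.cpp:275 findDecoder imread_('pics/s4.png'): can't open/read file: check file path/integrity
Traceback (most recent call last):
cv2.error: OpenCV(4.12.0) /io/opencv/modules/imgproc/src/color.cpp:199: error: (-215:Assertion failed) !_src.empty() in function 'cvtColor'
```

In scene3 the edge reads 53.7 with the rim at about 60, so the edge reads ~6–7 mm low. The rim is now ≈14 mm and has not dropped yet. I'll keep turning counter-clockwise.

```bash
python3 -m pendant '[[[0,0,0],[0,0,-0.06],0.016],[[0,0,0],[0,0,-0.12],0.016],[[0,0,0],[0,0,-0.18],0.016],[[0,0,0],[0,0,-0.24],0.016],[[0,0,0],[0,0,-0.3],0.016],[[0,0,0],[0,0,-0.36],0.016],[[0,0,0],[0,0,-0.42],0.016],[[0,0,0],[0,0,-0.42],0.016]]'
python3 -c '
from h import *
st();rim("s7")'
```

```text
time: 10.27
tool_pos: [490.8, 82.8, 306.3]
tcp_rot: [2.642, 0.164, 1.424]
contact_force: [0.3, 0.4, -0.3]
grip_width: 16.1
t 10.27 q6 0.623 F [0.5 0.1 0.3] M [0.26 0.14 0.02] lateral [0.9 0.9] rimtool 14.8 w 16.1 tilt 0.38
edge k across: [np.float64(-16.0), np.float64(-3.0), np.float64(-3.5), np.float64(-3.5), np.float64(-3.5), np.float64(-3.5), np.float64(-3.5), np.float64(-4.0), np.float64(-4.0), np.float64(-4.5), np.float64(-4.5), np.float64(-4.0), np.float64(-4.0), np.float64(-3.5), np.float64(-3.0), np.float64(-3.0)] median -3.5
```

Dropped by 10.5 mm, so the rim is at ≈4 mm. Next I lower the fingers 6 mm and turn clockwise.

```bash
python3 -m pendant '[[[0,0,0.003],[0,0,0.05],0.016],[[0,0,0.006],[0,0,0.1],0.016],[[0,0,0.006],[0,0,0.2],0.016],[[0,0,0.006],[0,0,0.3],0.016],[[0,0,0.006],[0,0,0.4],0.016],[[0,0,0.006],[0,0,0.5],0.016],[[0,0,0.006],[0,0,0.6],0.016],[[0,0,0.006],[0,0,0.7],0.016],[[0,0,0.006],[0,0,0.8],0.016],[[0,0,0.006],[0,0,0.8],0.016]]'
python3 -c '
from h import *
st();rim("s8")'
python3 -m pendant '[[[0,0,0],[0,0,0.06],0.016],[[0,0,0],[0,0,0.12],0.016],[[0,0,0],[0,0,0.18],0.016],[[0,0,0],[0,0,0.24],0.016],[[0,0,0],[0,0,0.3],0.016],[[0,0,0],[0,0,0.36],0.016],[[0,0,0],[0,0,0.4],0.016],[[0,0,0],[0,0,0.4],0.016]]'
python3 -c '
from h import *
st();rim("s9")'
```

```text
time: 11.15
tool_pos: [493.6, 81.5, 301.2]
tcp_rot: [2.667, -0.23, 0.715]
contact_force: [-0.6, 0.0, -0.4]
grip_width: 16.2
t 11.15 q6 1.438 F [-0.5 -0.5  0. ] M [ 0.27 -0.13 -0.03] lateral [1.3 0. ] rimtool 8.9 w 16.2 tilt 0.39
edge k across: [np.float64(-16.0), np.float64(-4.5), np.float64(-4.5), np.float64(-4.5), np.float64(-5.0), np.float64(-5.0), np.float64(-5.0), np.float64(-5.0), np.float64(-5.0), np.float64(-4.5), np.float64(-4.5), np.float64(-4.5), np.float64(-5.0), np.float64(-5.0), np.float64(-4.5), np.float64(-4.0)] median -4.75
time: 11.87
tool_pos: [493.7, 81.6, 301.3]
tcp_rot: [2.784, -0.392, 0.338]
contact_force: [0.3, 0.3, 0.5]
grip_width: 16.2
t 11.87 q6 1.831 F [ 0.6 -0.1 -0.4] M [ 0.24 -0.26  0.06] lateral [ 1.4 -0.5] rimtool 9.0 w 16.2 tilt 0.39
edge k across: [np.float64(-16.0), np.float64(-5.5), np.float64(-6.0), np.float64(-6.0), np.float64(-6.0), np.float64(-6.0), np.float64(-6.5), np.float64(-6.5), np.float64(-6.5), np.float64(-6.5), np.float64(-6.5), np.float64(-6.5), np.float64(-6.0), np.float64(-6.0), np.float64(-5.5), np.float64(-5.5)] median -6.0
```

```bash
python3 -m pendant '[[[0,0,0],[0,0,0.06],0.016],[[0,0,0],[0,0,0.12],0.016],[[0,0,0],[0,0,0.18],0.016],[[0,0,0],[0,0,0.24],0.016],[[0,0,0],[0,0,0.3],0.016],[[0,0,0],[0,0,0.3],0.016]]'
python3 -c '
from h import *
st();rim("s10")'
python3 -m pendant '[[[0,0,0],[0,0,0.05],0.016],[[0,0,0],[0,0,0.1],0.016],[[0,0,0],[0,0,0.15],0.016],[[0,0,0],[0,0,0.2],0.016],[[0,0,0],[0,0,0.2],0.016]]'
python3 -c '
from h import *
st();rim("s11")'
```

```text
time: 12.42
tool_pos: [493.7, 81.6, 301.3]
tcp_rot: [2.919, -0.479, 0.021]
contact_force: [0.2, -0.5, -0.3]
grip_width: 15.6
t 12.42 q6 2.131 F [0.  0.4 0.5] M [ 0.17 -0.31  0.03] lateral [ 1.2 -0.9] rimtool 9.0 w 15.6 tilt 0.39
edge k across: [np.float64(-16.0), np.float64(-7.0), np.float64(-7.0), np.float64(-7.0), np.float64(-7.0), np.float64(-7.0), np.float64(-7.0), np.float64(-7.5), np.float64(-7.5), np.float64(-7.5), np.float64(-7.0), np.float64(-6.5), np.float64(-6.5), np.float64(-6.5), np.float64(-6.5), np.float64(-6.5)] median -7.0
time: 12.88
tool_pos: [493.7, 81.6, 301.3]
tcp_rot: [3.025, -0.512, -0.202]
contact_force: [-0.6, 0.5, -0.5]
grip_width: 15.8
t 12.88 q6 2.33 F [-0.8 -0.4  0.1] M [ 0.13 -0.31  0.03] lateral [ 1.  -1.1] rimtool 9.0 w 15.8 tilt 0.39
edge k across: [np.float64(-16.0), np.float64(-7.5), np.float64(-8.0), np.float64(-8.0), np.float64(-8.0), np.float64(-7.5), np.float64(-7.5), np.float64(-7.0), np.float64(-7.5), np.float64(-7.5), np.float64(-7.0), np.float64(-7.0), np.float64(-7.5), np.float64(-7.0), np.float64(-7.0), np.float64(-6.5)] median -7.5
```

```bash
for i in 1; do python3 -m pendant '[[[0,0,0],[0,0,0.05],0.016],[[0,0,0],[0,0,0.1],0.016],[[0,0,0],[0,0,0.15],0.016],[[0,0,0],[0,0,0.15],0.016]]' >/dev/null; done
python3 -c '
from h import *
st();rim("s12")'
python3 -m pendant '[[[0,0,0],[0,0,0.04],0.016],[[0,0,0],[0,0,0.08],0.016],[[0,0,0],[0,0,0.1],0.016],[[0,0,0],[0,0,0.1],0.016]]'
python3 -c '
from h import *
st();rim("s13")'
```

```text
t 13.27 q6 2.48 F [-0.2  0.2  0.2] M [ 0.1  -0.35 -0.06] lateral [ 0.9 -1.3] rimtool 9.0 w 15.7 tilt 0.39
edge k across: [np.float64(-16.0), np.float64(-7.5), np.float64(-8.0), np.float64(-8.0), np.float64(-8.0), np.float64(-8.0), np.float64(-8.0), np.float64(-8.0), np.float64(-8.0), np.float64(-7.5), np.float64(-7.5), np.float64(-7.0), np.float64(-7.0), np.float64(-7.5), np.float64(-7.0), np.float64(-7.0)] median -7.75
time: 13.65
tool_pos: [493.9, 81.6, 301.4]
tcp_rot: [-3.115, -0.524, -0.489]
contact_force: [2.1, -0.1, -1.5]
grip_width: 15.9
t 13.65 q6 2.579 F [ 0.9 -0.8  2.2] M [ 0.19 -0.15 -0.09] lateral [ 0.9 -1.5] rimtool 9.0 w 15.9 tilt 0.4
edge k across: [np.float64(-16.0), np.float64(-7.5), np.float64(-8.0), np.float64(-8.0), np.float64(-8.0), np.float64(-8.0), np.float64(-8.0), np.float64(-8.5), np.float64(-8.0), np.float64(-8.0), np.float64(-7.5), np.float64(-7.0), np.float64(-7.0), np.float64(-7.5), np.float64(-7.0), np.float64(-7.0)] median -8.0
```

```bash
for i in 1; do python3 -m pendant '[[[0,0,0],[0,0,0.04],0.016],[[0,0,0],[0,0,0.08],0.016],[[0,0,0],[0,0,0.12],0.016],[[0,0,0],[0,0,0.12],0.016]]' >/dev/null; done
python3 -c '
from h import *
st();rim("s14")'
python3 -m pendant '[[[0,0,0],[0,0,0.04],0.016],[[0,0,0],[0,0,0.08],0.016],[[0,0,0],[0,0,0.12],0.016],[[0,0,0],[0,0,0.12],0.016]]'
python3 -c '
from h import *
st();rim("s15")
c=snap("wrist","w5")
a=cv2.imread("pics/s15.png")[180:260,275:355]
cv2.imwrite("pics/c7.png",np.hstack([np.uint8(255*(cv2.resize(a,(400,400),interpolation=cv2.INTER_CUBIC)/255.)**.6),cv2.resize(cv2.imread("pics/w5.png")[150:310,240:400],(400,400))]))'
```

```text
t 14.03 q6 2.7 F [ 2.  -1.5  2.8] M [ 0.23 -0.06 -0.47] lateral [ 0.7 -1.6] rimtool 9.0 w 16.0 tilt 0.4
edge k across: [np.float64(-16.0), np.float64(-8.0), np.float64(-8.0), np.float64(-8.5), np.float64(-8.5), np.float64(-8.5), np.float64(-8.5), np.float64(-8.5), np.float64(-8.0), np.float64(-8.0), np.float64(-8.0), np.float64(-8.0), np.float64(-8.0), np.float64(-7.5), np.float64(-7.5), np.float64(-7.0)] median -8.0
time: 14.42
tool_pos: [493.7, 81.7, 301.3]
tcp_rot: [-2.981, -0.502, -0.762]
contact_force: [2.8, -0.6, -0.8]
grip_width: 16.7
t 14.42 q6 2.819 F [ 1.8 -1.2  2.1] M [ 0.14 -0.17 -0.91] lateral [ 0.3 -1.5] rimtool 9.0 w 16.7 tilt 0.39
edge k across: [np.float64(-16.0), np.float64(-7.5), np.float64(-8.0), np.float64(-8.5), np.float64(-8.5), np.float64(-8.5), np.float64(-8.5), np.float64(-8.5), np.float64(-8.0), np.float64(-8.0), np.float64(-7.5), np.float64(-7.5), np.float64(-7.5), np.float64(-7.5), np.float64(-7.5), np.float64(-7.0)] median -8.0
```

View pics/c7.png

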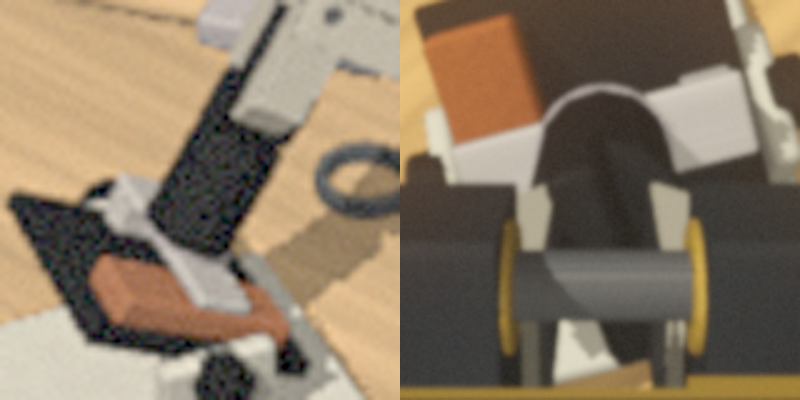

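The stop is reached: moment −0.9 N m, height no longer changing, and the rim sits on the washer in both views (left (190,235), right even washer margin around the hub). I'll unload, open and retreat along the stud.

```bash
python3 -m pendant '[[[0,0,0],[0,0,-0.06],0.016],[[0,0,0],[0,0,-0.13],0.018],[[0,0,0],[0,0,-0.17],0.024],[[0,0,0],[0,0,-0.17],0.035],[[0,0,0],[0,0,-0.17],0.04],[[0,0,-0.02],[0,0,-0.17],0.04],[[0,0,-0.05],[0,0,-0.17],0.04],[[0,0,-0.08],[0,0,-0.17],0.04],[[0,0,-0.1],[0,0,-0.17],0.04],[[0,0,-0.1],[0,0,-0.17],0.04]]'
python3 - <<'E'
from h import *
st();rim("s16");c=snap("wrist","w6")
print(proj(c,SEAT+78*N))
a=cv2.imread("pics/s16.png")[180:260,275:355];w=cv2.imread("pics/w6.png")
cv2.imwrite("pics/c8.png",np.hstack([np.uint8(255*(cv2.resize(a,(400,400),interpolation=cv2.INTER_CUBIC)/255.)**.6),cv2.resize(w[100:300,220:420],(400,400))]))
E
```

```text
time: 15.35
tool_pos: [447.6, 103.5, 391.6]
tcp_rot: [-3.068, -0.525, -0.575]
contact_force: [-0.7, -0.4, 0.1]
grip_width: 40.1
t 15.35 q6 2.549 F [-0.3  0.7 -0.3] M [ 0.06 -0.34  0.08] lateral [ 2.1 -2.3] rimtool 112.6 w 40.1 tilt 0.59
edge k across: [np.float64(-16.0), np.float64(-8.0), np.float64(-8.0), np.float64(-8.5), np.float64(-8.5), np.float64(-8.5), np.float64(-8.5), np.float64(-8.5), np.float64(-8.5), np.float64(-8.0), np.float64(-8.0), np.float64(-8.0), np.float64(-8.0), np.float64(-7.5), np.float64(-7.5), np.float64(-7.0)] median -8.0
[322.59622777 202.6731495 ]
```

View pics/c8.png

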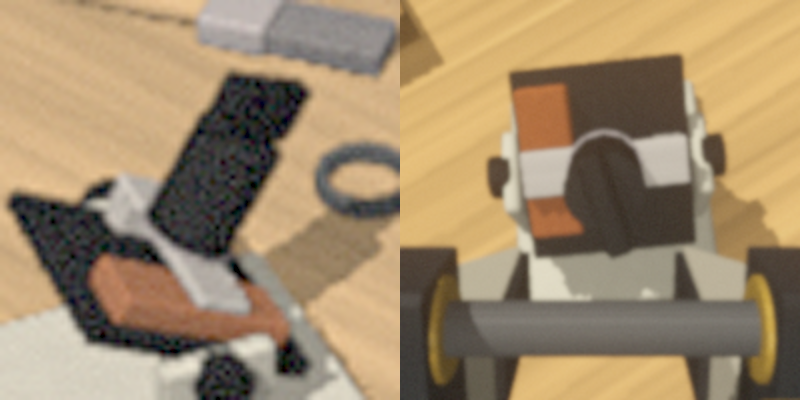

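The knob stands square on the washer and the fingers are clear. Its rim edge is 4.3–4.5 mm below the drop height (4.5 expected). I'm handing in.

```bash
python3 -c 'from plant import close_job;print(close_job())'
```

```text
the job is handed in; nothing more can be done
None
```

The knob is on the stud and screwed home, and I handed the job in after about 15 s of the 58 s allowed. The hand-in gives no verdict, so the checks below are my own.

- **Setting on:** I gripped the knob by its bar and lowered it square onto the stud. It came to rest on the thread's top with about 9 N of force and the rim about 15 mm above the seat.
- **Turning back:** With the fingers 2 mm clear of the bar on each side, I turned it counter-clockwise. It dropped 10.5 mm after 1.0 to 1.4 rad of tool turn, leaving the rim about 4 mm above the seat.
- **Turning forward:** I turned clockwise about 2.2 rad at the tool, roughly 0.4 rad of it finger play. At the end the moment rose to 0.9 N m and the rim stopped sinking.
- **Release:** I opened the fingers and backed off 100 mm along the stud.

**Last checks:**
- The rim sank 4.3–4.5 mm from the thread start, against 4.5 mm expected. The scene camera resolves only about 0.5 mm here.
- The knob looked square on the washer in both the scene and wrist pictures.
- The contact force on the tool was within noise, about 1 N.

**Limits and disagreements:**
- My wrist-camera estimates of where the knob sat in the hand disagreed by up to about 3 mm. The far edge of the hub suggested −3 mm and the bar end −0.4 mm. I went with the bar end, and the knob went on with only a few newtons of side force.
- I did not re-measure the bystanders; nothing was moved near them except over the stage.

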